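Load the sample lift, seat the caps and wind it up with its folding crank

TASK

Stand every sample bottle that is on the bench upright in its own compartment of the lift tray and press each bottle's cap down until it is fully home, with the tray still down. Then fold the crank's handle out until it stands upright, wind the tray clockwise all the way up to its top stop with the handle out, and finally fold the handle flat again, with the bottles still standing in the raised tray. Never turn the crank with its handle folded away, and leave the other glassware and the dish where they stand.

Things in the scene. Friction and masses are not known exactly. Their poses are not given: they have to be found in the camera images.
- b1_mid (a point): a white sample bottle of soil, upright, 52 mm in diameter with straight sides to 78 mm above its underside, then a neck and a white push-on cap; 100 mm tall overall with the cap home, 106 mm with it up. Weighs about 0.17 kg. This point is on its axis, 50 mm above its underside; z is up the axis. Two to four of the four bottles are there; an absent one reads None.
- b1_cap (a joint): how far that bottle's cap (42 mm in diameter, flat top) has been pushed down, in m: 0 = up (an orange band shows under it), 0.006 = fully home. It slides stiffly at about 7 N and stays where it is pushed.
- b2_mid (a point): a white sample bottle of soil, upright, 52 mm in diameter with straight sides to 78 mm above its underside, then a neck and a white push-on cap; 100 mm tall overall with the cap home, 106 mm with it up. Weighs about 0.17 kg. This point is on its axis, 50 mm above its underside; z is up the axis. Two to four of the four bottles are there; an absent one reads None.
- b2_cap (a joint): how far that bottle's cap (42 mm in diameter, flat top) has been pushed down, in m: 0 = up (an orange band shows under it), 0.006 = fully home. It slides stiffly at about 7 N and stays where it is pushed.
- b3_mid (a point): a white sample bottle of soil, upright, 52 mm in diameter with straight sides to 78 mm above its underside, then a neck and a white push-on cap; 100 mm tall overall with the cap home, 106 mm with it up. Weighs about 0.17 kg. This point is on its axis, 50 mm above its underside; z is up the axis. Two to four of the four bottles are there; an absent one reads None.
- b3_cap (a joint): how far that bottle's cap (42 mm in diameter, flat top) has been pushed down, in m: 0 = up (an orange band shows under it), 0.006 = fully home. It slides stiffly at about 7 N and stays where it is pushed.
- b4_mid (a point): a white sample bottle of soil, upright, 52 mm in diameter with straight sides to 78 mm above its underside, then a neck and a white push-on cap; 100 mm tall overall with the cap home, 106 mm with it up. Weighs about 0.17 kg. This point is on its axis, 50 mm above its underside; z is up the axis. Two to four of the four bottles are there; an absent one reads None.
- b4_cap (a joint): how far that bottle's cap (42 mm in diameter, flat top) has been pushed down, in m: 0 = up (an orange band shows under it), 0.006 = fully home. It slides stiffly at about 7 N and stays where it is pushed.
- tray_mid (a point): the square aluminium tray of the white sample lift: 196 mm outside, divided by a 12 mm high cross into four equal square compartments about 89 mm wide, rim 15 mm high. This point is at the tray's centre on its floor (50 mm above the bench when down); z up, x and y along the sides, so the compartment centres are at (+-47, +-47) mm. One bottle fits in each compartment.
- tray (a joint): height of the lift tray, in m: 0 = down, 0.070 = at its top stop. It is raised 5.57 mm per radian of the crank and stays where it is left.
- crank_axis (a point): point on the vertical axis of the crank, at the height of the top face of the crank arm, 172 mm above the bench, fixed to the lift. x and y run along the lift's base (the tray is on the +y side, 220 mm away). The grey gearbox under it is 100 x 100 mm and 140 mm high; the arm is a 10 mm thick, 16 mm wide steel bar.
- crank (a joint): angle of the crank, in rad, growing clockwise seen from above: 0 at the lower stop, 12.57 (two full turns) at the top stop. At 0 the arm points from the axis along -x of point crank_axis. About 3 to 4 N at the handle turns it, and it stays where it is left.
- fold_hinge (a point): the pivot of the folding handle, on the outer end of the crank arm, 65 mm from the crank's axis and 14 mm above the arm's top face. It moves with the arm: its x points back to the crank's axis, its y along the pivot (level, across the arm), z up.
- handle_grip (a point): point on the centre line of the crank's folding handle, 60 mm from the pivot. The handle is a red sleeve 20 mm in diameter, from 22 to 82 mm from the pivot, free to spin on its pin; its x axis points from the pivot to its free end. Folded, it lies level over the arm with its free end over the crank's axis, its centre line 14 mm above the arm's top face; folded out it stands upright.
- fold (a joint): angle of the folding handle, in rad: 0 = folded flat over the arm, 1.571 = folded out upright (stop). About 1.5 N at its end swings it and it stays where it is left.
- beaker: a glass beaker, 72 mm wide, 90 mm tall; not part of the job, leave it where it stands. Origin at the centre of its underside.
- flask: a glass conical flask, 90 mm wide, 130 mm tall; not part of the job, leave it where it stands. Origin at the centre of its underside.
- amber_jar: an amber glass jar, 60 mm wide, 90 mm tall; not part of the job, leave it where it stands. Origin at the centre of its underside.
- dish: a white ceramic dish, 80 mm wide, 30 mm tall; not part of the job, leave it where it stands. Origin at the centre of its underside.
Mind the look-alikes: they are no part of the job. Leave any brown look-alike of the part that bears b2_mid alone.

How it is judged:
By the outcome, as a careful person would: the job done as asked, in the order asked, and still so for the second after the job is handed in, with the robot touching nothing.
Of b1, b2, b3, b4 only 2 to 4 are there at a start; the rules pass over those that are not, and their reading is None.
At some moment in a run one of b1, b2, b3, b4 may be knocked a few centimetres aside while the robot is not near it.
It also fails if it takes over 210 s, if anything falls off the work surface, if the arm or the gripper's body presses on something with over 40 N, if the wrist force passes 120 N, or if a joint passes its speed limit or range.

ROBOT

A 6-joint arm with a two-finger parallel gripper is mounted at the origin on the work surface. World frame = base frame: x ahead of the robot, y to its left, z up, the work surface at z = 0. Lengths are in m, angles in degrees, forces in N, time in s.
With the tool pointing down it reaches from about 0.4 to 0.825 m from the base axis. Payload 7 kg.
Tool frame: the origin (TCP) lies on the centre line of the jaws, within the pads' length; the fingertips stand 8 mm ahead of it and the grasp point (between the pads) lies 11 mm behind it; z points along the fingers, y is the line along which they close (so a half turn about z gives the same grasp; the last joint's range is limited). The gripper opens to 88 mm and grips with 3 to 60 N. Pads are 19 mm wide; open, the fingers measure 130 mm over their backs; the gripper's body (78 mm by 193 mm) begins 47 mm behind the grasp point.
Start: joints at [79.59, 20.546, 0.682, 0, -70.136, -16.507], TCP at [0.306, 0.602, 0.235] pointing down, gripper open.
Joint ranges: [-176.03, 176.03], [-82.01, 121.73], [-58.28, 71.71], [-173.87, 95.51], [-174.79, -0.11], [-173.66, 173.66]. Speed limits (degrees/s): [136.94, 136.94, 172.46, 180, 180, 180].

INTERFACE

Orientations are given as [roll, pitch, yaw] about the fixed x, y, z axes, in that order (R = Rz(yaw) Ry(pitch) Rx(roll)).
In Python, from plant import ctrl, vision gives the robot as it stands. The module is installed in compiled form; this text tells all that it offers.
- The arm moves only by the tool move_arm, never from a script. Its argument "moves" is one flat list of numbers, 7 for each row, row after row: the finger opening in cm, from 0 to 8.76, then the shift along the tool's x, y, z in cm, then the turn, a rotation vector about the tool's x, y, z in rad. A call has 1 to 8 rows; each row shifts and turns the commanded pose from where the row before left it, along the tool's axes as they then stand; what a row does not reach is not made up. A row lasts 1/10 s, in which the tool goes at most 50 mm and 8.59 degrees, less where a joint would pass 70% of its speed; a pose out of reach is approached as far as the arm can. A call with a gripper value outside its range is refused whole. The fingers move at their own pace and stop on an object; the grip force is fixed at half the most. Time passes only in rows, so rows that do not move let the fingers close. It gives the time, the measured TCP pose, the force, the opening and the grip force at its end, in the units of the state.
- ctrl.get_obs(): the state, without advancing time (a new reading comes with each control period).
- vision.snapshot(name): name is "side" or "top"; returns (picture, depth): 420x560x3 uint8, red, green, blue; 420x560 float32, m along the optical axis (not along the pixel's ray), 0 where there is no reading.
- vision.camera_model(name): a dict with "vertical_fov" (degrees; the focal length in pixels is half the picture's height over the tangent of half this angle, whatever the lens; pixels are square), "cx", "cy" (the principal point, pixels), "cam_to_world" (4x4, takes a point from camera to world coordinates). Camera axes: x right, y down, z forward; pixel columns grow to the right and rows downward; lengths in m; the calibration is good to about 2 mm. A picture is of the moment at which its call begins. camera_model takes no time and is no camera call.
- ctrl.close_job(): hands the job in; it is judged then, once.
The state is a dict: "clock": time; "joint_pos": joint angles; "qvel": joint speeds; "tau": joint torques, N m; "tool_pos": TCP position; "orientation": TCP orientation; "force": force on the tool from outside, world axes, zero at the start; "moment": the same for the moment, N m; "opening": finger opening in m; "gripper_force": force on a finger pad.
Only numpy, scipy, OpenCV 4.12 (cv2) and the standard library are available. Lean on these libraries where they do the work, as an engineer would, in place of code of your own. Each camera call takes 0.05 s, during which the arm holds its last target. There are 200 camera calls.

## Working session

There is one attempt and no reset: what is moved stays moved. The work goes in short steps, Python scripts to look and compute and a tool call to move; the robot and the scene stay as the last step left them, time stands still between calls to the robot, and variables do not carry over. Pictures are saved under pics/ and viewed, at most 14 in all, crops included, and the job is handed in when it is done.

Besides the shell and the picture viewer there is one more tool, called after ">>>" in YAML: its name, and indented under it one key for each argument. move_arm: Moves the arm, as the interface text tells. Its arguments: {"type":"object","properties":{"moves":{"type":"array"}},"required":["moves"]}

```bash
mkdir -p pics
cat > h.py <<'E'
import numpy as np, cv2
from plant import ctrl, vision
def cam(n):
    m=vision.camera_model(n); f=210/np.tan(np.radians(m["vertical_fov"])/2); return m,f
def cloud(n,d):
    m,f=cam(n); v,u=np.mgrid[:420,:560]
    P=np.stack([(u-m["cx"])/f*d,(v-m["cy"])/f*d,d,np.ones_like(d)],-1)
    W=P@np.array(m["cam_to_world"]).T; W=W[...,:3]; W[d==0]=np.nan; return W
def snap(n,name=None):
    p,d=vision.snapshot(n)
    if name: cv2.imwrite(f"pics/{name}.png",cv2.resize(p[...,::-1],(784,588),interpolation=cv2.INTER_CUBIC)); 
    return p,cloud(n,d)
def st():
    o=ctrl.get_obs(); print({k:np.round(o[k],3).tolist() for k in("clock","tool_pos","orientation","force","opening","joint_pos")})
E
python3 - <<'E'
from h import *
st()
for n in("top","side"):
    p,W=snap(n,n+"0"); np.save(f"pics/{n}0W.npy",W); np.save(f"pics/{n}0p.npy",p); m,f=cam(n); print(m,f)
E
```

```text
{'clock': 0.0, 'tool_pos': [0.305, 0.601, 0.234], 'orientation': [179.906, -0.007, -26.927], 'force': [-0.106, -0.01, -0.03], 'opening': 0.088, 'joint_pos': [79.589, 20.591, 0.632, -0.022, -70.133, -16.508]}
{'vertical_fov': 45.76460851110221, 'cx': 278.1258246989677, 'cy': 218.28833985525645, 'cam_to_world': array([[-0.01618832, -0.9833393 ,  0.18105731,  0.24946657],
       [-0.99981126,  0.01786515,  0.00763428, -0.0101479 ],
       [-0.0107417 , -0.18089956, -0.98344291,  1.87375092],
       [ 0.        ,  0.        ,  0.        ,  1.        ]])} 497.568280684491
{'vertical_fov': 56.774364679195834, 'cx': 282.34328482147885, 'cy': 214.6615938526557, 'cam_to_world': array([[ 0.95683519, -0.17150294,  0.23463412,  0.29361221],
       [-0.29057929, -0.54929294,  0.78348002, -0.82750373],
       [-0.00548626, -0.81784107, -0.57541802,  0.74376104],
       [ 0.        ,  0.        ,  0.        ,  1.        ]])} 388.59463289876896
```

View pics/top0.png

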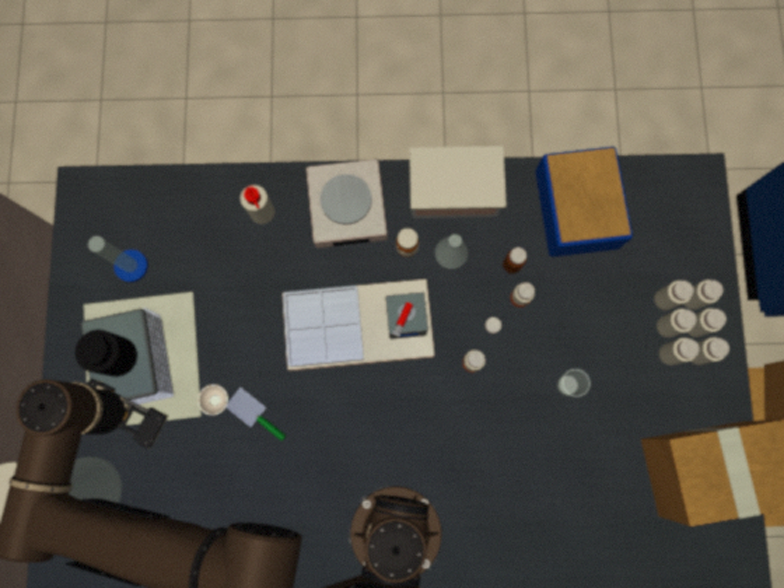

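View pics/side0.png

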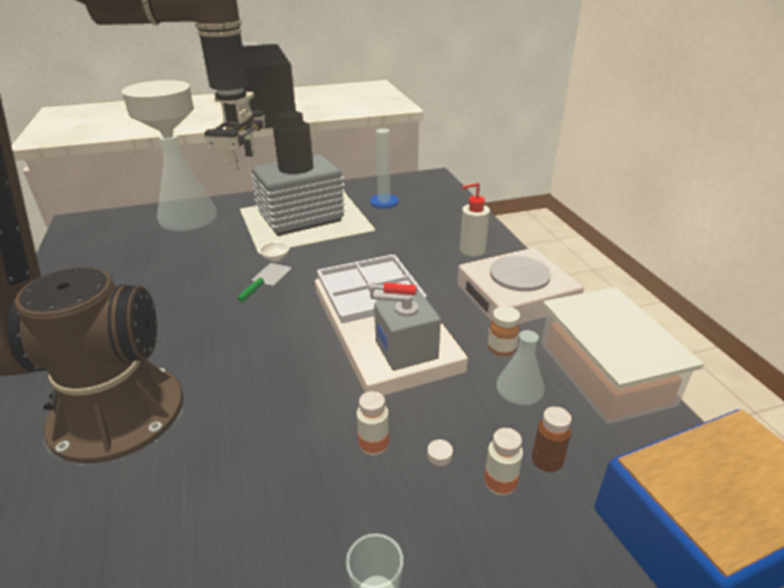

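The top view shows two white bottles at view pixels (474,360) and (524,293), and the brown look-alike at (515,259). The amber jar is at (407,241) and a loose cap at (493,325). The lift tray is at (323,327), with its crank at (405,318). Next I measure these positions.

Run:
```python
from h import *
W=np.load("pics/top0W.npy");p=np.load("pics/top0p.npy");S=np.load("pics/side0W.npy")
k=1/1.4
def near(u,v,r=22,W=W):
    u,v=int(u*k),int(v*k);r=int(r*k);return W[v-r:v+r+1,u-r:u+r+1].reshape(-1,3)
for n,u,v in(("bA",474,360),("bB",524,293),("brown",515,259),("amber",407,241),("cap",493,325),("flask",452,245),("beaker",575,382),("six",680,292)):
    q=near(u,v); q=q[~np.isnan(q[:,0])]; zt=np.percentile(q[:,2],98); t=q[q[:,2]>zt-.008]
    (c,r)=cv2.minEnclosingCircle((t[:,:2]*1000).astype(np.float32)); print(n,"ztop",zt.round(3),"mean",t.mean(0).round(4),"circ",np.round(c,1),round(r,1),len(t))
# tray: points with z 0.04..0.075 in region
A=W.reshape(-1,3); 
for nm,lo,hi,box in(("rim",.055,.08,(265,275,380,380)),("base",.005,.035,(265,270,450,385)),("box",.13,.15,(375,280,440,350)),):
    u0,v0,u1,v1=[int(i*k) for i in box]; q=W[v0:v1,u0:u1].reshape(-1,3); q=q[(q[:,2]>lo)&(q[:,2]<hi)]
    r=cv2.minAreaRect((q[:,:2]*1000).astype(np.float32)); print(nm,np.round(r[0],1),np.round(r[1],1),r[2],len(q), np.median(q[:,2]))
def red(W,p):
    q=p.astype(int); m=(q[...,0]>150)&(q[...,1]<80)&(q[...,2]<80); return m
m=red(W,p); m[:, :int(375*k)]=0; q=W[m]; q=q[~np.isnan(q[:,0])]; print("red",len(q),q.mean(0)); c=q-q.mean(0); u,s,vt=np.linalg.svd(c,full_matrices=False); print(vt[0], (c@vt[0]).min(),(c@vt[0]).max(),np.median(q[:,2]))
c=cv2.resize(p[int(190):int(270),190:320,::-1],None,fx=6,fy=6,interpolation=cv2.INTER_CUBIC);cv2.imwrite("pics/crop.png",c)
```

```text
bA ztop 0.111 mean [ 0.434  -0.2137  0.1079] circ [ 434.4 -213.9] 20.9 76
bB ztop 0.109 mean [ 0.6077 -0.3513  0.1073] circ [ 608.4 -350.2] 21.2 90
brown ztop 0.112 mean [ 0.7013 -0.3338  0.109 ] circ [ 702.1 -334.2] 21.1 92
amber ztop 0.096 mean [ 0.7577 -0.0466  0.0931] circ [759.  -46.1] 27.9 126
cap ztop 0.023 mean [ 0.5329 -0.2731  0.0207] circ [ 526.5 -260.8] 42.4 79
flask ztop 0.134 mean [ 0.7392 -0.1682  0.1319] circ [ 738.  -168.5] 17.1 60
beaker ztop 0.094 mean [ 0.3691 -0.4681  0.092 ] circ [ 369.9 -466.7] 36.1 74
six ztop 0.131 mean [ 0.592  -0.7452  0.1286] circ [ 579.8 -747.3] 42.2 127
rim [534.2 158.2] [198.5 239.2] 4.592129707336426 1486 0.05976244357039573
base [540.5  96.3] [504.5 315.7] 89.0325698852539 1387 0.00787095828495965
box [549.9 -40. ] [101.2 100. ] 4.606678009033203 614 0.14105187626459326
red 71 [ 0.53972054 -0.03265851  0.19460385]
[-0.89902462  0.43210621  0.07098568] -0.028214967885744385 0.030575473855602584 0.19578651205060393
```

View pics/crop.png

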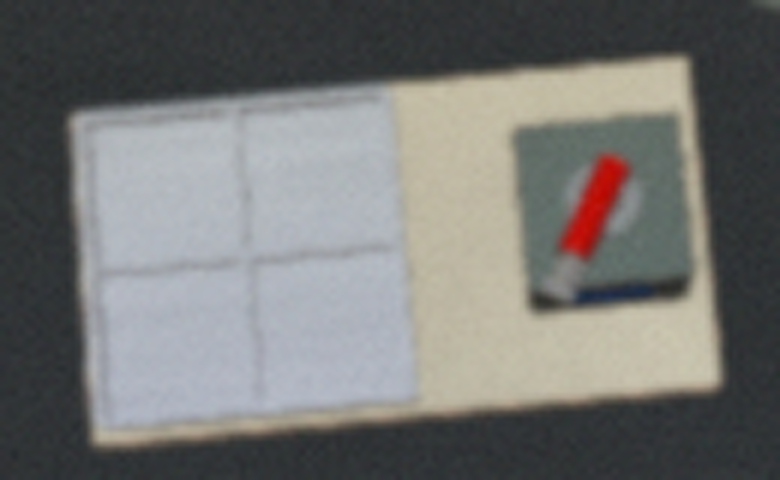

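The two bottles are at A (0.434,-0.214) and B (0.608,-0.350), and both tops match the given 106 mm. The crank axis is at about (0.550,-0.040) and the lift yaw is 4.6°. That puts the tray centre near (0.532,0.179). The crank starts about 30° in. I turn the tool to yaw 0 and move toward bottle A.

>>> move_arm:
  moves: [8.7,2,0,-2,0,0,-0.118,8.7,2,0,-2,0,0,-0.118,8.7,2,0,-2,0,0,-0.118,8.7,2,0,-1,0,0,-0.116,8.7,0.5,4.9,0,0,0,0,8.7,0.5,4.9,0,0,0,0,8.7,0.5,4.9,0,0,0,0,8.7,0.5,4.9,0,0,0,0]

```text
clock: 0.9
tool_pos: [0.4014, 0.3809, 0.304]
orientation: [180.0, 0.0, 0.0]
force: [0.7, -0.7, 1.0]
opening: 0.0868
gripper_force: 0.0
```

>>> move_arm:
  moves: [8.7,0.5,4.9,0,0,0,0,8.7,0.5,4.9,0,0,0,0,8.7,0.5,4.9,0,0,0,0,8.7,0.5,4.9,0,0,0,0,8.7,0.5,4.9,0,0,0,0,8.7,0.5,4.9,0,0,0,0,8.7,0.5,4.9,0,0,0,0,8.7,0.5,4.9,0,0,0,0]

```text
clock: 1.7
tool_pos: [0.4411, -0.0109, 0.3047]
orientation: [-180.0, -0.0, 0.0]
force: [1.9, 0.7, 0.0]
opening: 0.0867
gripper_force: 0.0
```

>>> move_arm:
  moves: [8.7,-0.2,4,1,0,0,0,8.7,-0.2,4,1,0,0,0,8.7,-0.2,4,2,0,0,0,8.7,-0.1,4,2,0,0,0,8.7,0,4,2,0,0,0,8.7,0,0,2,0,0,0,8.7,0,0,0,0,0,0]

```text
clock: 2.4
tool_pos: [0.4323, -0.2098, 0.2017]
orientation: [-179.9, 0.3, -0.2]
force: [-0.6, 0.2, -0.3]
opening: 0.0871
gripper_force: 0.0
```

```bash
cat >> h.py <<'E'
def bottles():
    p,W=snap("side"); q=W.reshape(-1,3)
    p2,W2=snap("top"); q2=W2.reshape(-1,3)
    for nm,Q in(("top",W2),("side",W)):
        for zl in((.09,.125),(.142,.172)):
            m=((Q[...,2]>zl[0])&(Q[...,2]<zl[1])&(Q[...,0]>.3)&(Q[...,0]<.8)&(abs(Q[...,1])<.45)).astype(np.uint8)
            n,L,s,c=cv2.connectedComponentsWithStats(m)
            for i in range(1,n):
                if s[i,4]>25:
                    t=Q[L==i]; cc,r=cv2.minEnclosingCircle((t[:,:2]*1000).astype(np.float32)); print(nm,zl,np.round(cc),round(r),"zmax",t[:,2].max().round(3),s[i,4])
E
python3 -c "
from h import *
st(); bottles()"
```

```text
{'clock': 2.4, 'tool_pos': [0.432, -0.21, 0.202], 'orientation': [-179.933, 0.329, -0.178], 'force': [-0.64, 0.24, -0.275], 'opening': 0.087, 'joint_pos': [-2.402, 3.71, -25.645, -0.062, -60.977, 92.254]}
top (0.09, 0.125) [ 759. -437.] 41 zmax 0.125 122
top (0.09, 0.125) [759. -46.] 27 zmax 0.107 96
top (0.09, 0.125) [ 702. -333.] 22 zmax 0.119 111
top (0.09, 0.125) [ 609. -351.] 22 zmax 0.117 114
top (0.142, 0.172) [588. -50.] 32 zmax 0.156 66
side (0.09, 0.125) [501. -23.] 27 zmax 0.124 42
side (0.09, 0.125) [575. -86.] 30 zmax 0.125 213
side (0.09, 0.125) [ 739. -171.] 16 zmax 0.125 137
side (0.09, 0.125) [ 437. -214.] 23 zmax 0.108 263
side (0.09, 0.125) [ 705. -333.] 22 zmax 0.108 298
side (0.09, 0.125) [ 610. -350.] 21 zmax 0.108 321
side (0.09, 0.125) [ 759. -440.] 39 zmax 0.125 243
side (0.142, 0.172) [545. -36.] 30 zmax 0.172 228
```

>>> move_arm:
  moves: [8.7,0.2,0.4,4.5,0,0,0,8.7,0,0,4.5,0,0,0,8.7,0,0,3.5,0,0,0,8.7,0,0,2.4,0,0,0,8.7,0,0,0,0,0,0,4.8,0,0,0,0,0,0,4.8,0,0,0,0,0,0,4.8,0,0,0,0,0,0]

```text
clock: 3.3
tool_pos: [0.4381, -0.2129, 0.0574]
orientation: [180.0, -0.2, 0.1]
force: [0.1, 0.5, -0.1]
opening: 0.0682
gripper_force: 0.0
```

>>> move_arm:
  moves: [4.2,0,0,0,0,0,0,4.2,0,0,0,0,0,0,4.2,0,0,-1,0,0,0,4.2,0,0,-3,0,0,0,4.2,0,0,-3,0,0,0,4.2,0,0,-4,0,0,0,4.2,0,0,-4,0,0,0]

```text
clock: 4.0
tool_pos: [0.4358, -0.213, 0.2074]
orientation: [-180.0, 0.0, 0.0]
force: [1.9, -1.8, -2.2]
opening: 0.0513
gripper_force: 30.0
```

>>> move_arm:
  moves: [4.2,0,0,-4,0,0,0,4.2,0,0,-4,0,0,0,4.2,0.5,-3,-1.5,0,0,0,4.2,0.5,-4,0,0,0,0,4.2,0.5,-4,0,0,0,0,4.2,0.5,-4,0,0,0,0,4.2,0.5,-4,0,0,0,0,4.2,0.5,-4,0,0,0,0]

```text
clock: 4.8
tool_pos: [0.4659, 0.0183, 0.3013]
orientation: [-180.0, -0.0, 0.0]
force: [0.5, -0.6, -1.8]
opening: 0.052
gripper_force: 30.0
```

>>> move_arm:
  moves: [4.2,0.5,-4,0,0,0,0,4.2,0.5,-4,0,0,0,0,4.2,0.5,-4,0,0,0,0,4.2,0,-4,0,0,0,0,4.2,0,-3,0,0,0,0,4.2,0,-1.5,0,0,0,0,4.2,0,0,0,0,0,0]

```text
clock: 5.5
tool_pos: [0.4812, 0.2232, 0.3004]
orientation: [180.0, 0.0, 0.1]
force: [-0.1, -0.3, -1.9]
opening: 0.0517
gripper_force: 30.0
```

>>> move_arm:
  moves: [4.2,0,0,4,0,0,0,4.2,0,0,5,0,0,0,4.2,0,0,5,0,0,0,4.2,0,0,3,0,0,0,4.2,0,0,1.2,0,0,0,4.2,0,0,0.5,0,0,0,4.2,0,0,0.2,0,0,0]

```text
clock: 6.2
tool_pos: [0.4825, 0.2221, 0.1127]
orientation: [-180.0, -0.1, 0.0]
force: [0.1, 0.3, -0.6]
opening: 0.0515
gripper_force: 30.0
```

>>> move_arm:
  moves: [4.2,0,0,0.2,0,0,0,4.2,0,0,0.1,0,0,0,4.2,0,0,0.1,0,0,0,4.2,0,0,0,0,0,0]

```text
clock: 6.6
tool_pos: [0.4823, 0.2225, 0.1091]
orientation: [-179.9, -0.1, 0.0]
force: [-2.0, -0.0, 6.0]
opening: 0.0514
gripper_force: 30.0
```

>>> move_arm:
  moves: [8,0,0,0,0,0,0,8,0,0,0,0,0,0,8,0,0,0,0,0,0,8,0,0,-3,0,0,0,8,0,0,-4,0,0,0,8,0,0,-3,0,0,0,0,0,0,0,0,0,0,0,0,0,0,0,0,0]

```text
clock: 7.4
tool_pos: [0.4817, 0.2222, 0.2081]
orientation: [-179.9, -0.1, 0.0]
force: [-0.2, -0.2, 0.2]
opening: 0.0691
gripper_force: 0.0
```

>>> move_arm:
  moves: [0,0,0,0,0,0,0,0,0,0,0,0,0,0,0,0,0,0,0,0,0,0,0,0,0,0,0,0]

```text
clock: 7.8
tool_pos: [0.4814, 0.2218, 0.2069]
orientation: [180.0, 0.1, 0.0]
force: [-0.3, -0.2, -0.1]
opening: 0.0375
gripper_force: 0.0
```

```bash
python3 -c "
from h import *
st(); bottles()"
```

```text
{'clock': 7.8, 'tool_pos': [0.481, 0.222, 0.207], 'orientation': [179.95, 0.05, 0.01], 'force': [-0.33, -0.166, -0.13], 'opening': 0.038, 'joint_pos': [45.952, 8.134, -19.827, -0.001, -62.109, 44.059]}
top (0.09, 0.125) [ 759. -438.] 41 zmax 0.125 117
top (0.09, 0.125) [758. -48.] 26 zmax 0.102 91
top (0.09, 0.125) [ 736. -168.] 17 zmax 0.125 29
top (0.09, 0.125) [ 703. -333.] 22 zmax 0.117 112
top (0.09, 0.125) [ 608. -351.] 22 zmax 0.118 112
top (0.09, 0.125) [501. -57.] 34 zmax 0.124 30
top (0.142, 0.172) [583. -34.] 45 zmax 0.157 94
top (0.142, 0.172) [532. -56.] 43 zmax 0.172 129
side (0.09, 0.125) [481. 219.] 26 zmax 0.125 161
side (0.09, 0.125) [551. -40.] 68 zmax 0.125 493
side (0.09, 0.125) [ 740. -169.] 16 zmax 0.125 129
side (0.09, 0.125) [ 704. -333.] 22 zmax 0.108 298
side (0.09, 0.125) [ 611. -349.] 22 zmax 0.108 321
side (0.09, 0.125) [ 761. -439.] 40 zmax 0.125 243
side (0.142, 0.172) [479. 221.] 23 zmax 0.16 123
side (0.142, 0.172) [529. -30.] 45 zmax 0.172 278
```

>>> move_arm:
  moves: [0,0,0,0,0,0,0,0,0,0,0,0,0,0,0,0,0,1,0,0,0,0,0,0,1.5,0,0,0,0,0,0,1,0,0,0,0,0,0,0.2,0,0,0,0,0,0,0.2,0,0,0]

```text
clock: 8.6
tool_pos: [0.4816, 0.2219, 0.1683]
orientation: [180.0, 0.0, 0.0]
force: [0.3, 0.2, 0.0]
opening: 0.0006
gripper_force: 0.0
```

>>> move_arm:
  moves: [0,0,0,0.2,0,0,0,0,0,0,0.2,0,0,0]

```text
clock: 8.8
tool_pos: [0.4822, 0.2223, 0.1654]
orientation: [-180.0, -0.1, 0.0]
force: [-0.8, -0.9, 7.5]
opening: 0.0007
gripper_force: 3.6
```

>>> move_arm:
  moves: [0,0,0,0.2,0,0,0,0,0,0,0.2,0,0,0,0,0,0,0.1,0,0,0,0,0,0,0.1,0,0,0]

```text
clock: 9.2
tool_pos: [0.4829, 0.2225, 0.1611]
orientation: [-179.9, -0.2, 0.1]
force: [-4.5, -1.4, 21.2]
opening: 0.0006
gripper_force: 10.5
```

>>> move_arm:
  moves: [0,0,0,0.1,0,0,0,0,0,0,0,0,0,0]

```text
clock: 9.4
tool_pos: [0.4832, 0.2228, 0.1609]
orientation: [-179.9, -0.3, 0.1]
force: [-6.2, -1.4, 19.5]
opening: 0.0005
gripper_force: 10.0
```

>>> move_arm:
  moves: [0,0,0,-3,0,0,0,4,0,0,-4,0,0,0,8.7,0,0,-4,0,0,0,8.7,1,4.5,-1,0,0,0,8.7,1,4.9,0,0,0,0,8.7,1,4.9,0,0,0,0,8.7,1,4.9,0,0,0,0,8.7,1,4.9,0,0,0,0]

```text
clock: 10.2
tool_pos: [0.5318, -0.0208, 0.2783]
orientation: [-180.0, -0.1, 0.0]
force: [1.1, 0.4, -0.4]
opening: 0.051
gripper_force: 0.0
```

```bash
python3 -c "
from h import *
st(); bottles()"
```

```text
{'clock': 10.2, 'tool_pos': [0.532, -0.021, 0.278], 'orientation': [-179.973, -0.089, 0.048], 'force': [1.123, 0.386, -0.447], 'opening': 0.051, 'joint_pos': [18.89, 5.431, -13.364, 0.003, -71.112, 71.157]}
top (0.09, 0.125) [ 759. -439.] 40 zmax 0.125 120
top (0.09, 0.125) [767. -43.] 24 zmax 0.103 45
top (0.09, 0.125) [ 703. -335.] 22 zmax 0.115 111
top (0.09, 0.125) [ 609. -352.] 23 zmax 0.119 113
top (0.09, 0.125) [503. -59.] 32 zmax 0.125 33
top (0.142, 0.172) [516. -64.] 27 zmax 0.158 58
side (0.09, 0.125) [481. 217.] 26 zmax 0.125 157
side (0.09, 0.125) [753. -41.] 21 zmax 0.092 30
side (0.09, 0.125) [551. -39.] 68 zmax 0.125 493
side (0.09, 0.125) [ 740. -168.] 16 zmax 0.125 136
side (0.09, 0.125) [ 706. -334.] 22 zmax 0.108 297
side (0.09, 0.125) [ 611. -350.] 22 zmax 0.109 317
side (0.09, 0.125) [ 761. -442.] 39 zmax 0.125 234
side (0.142, 0.172) [483. 223.] 24 zmax 0.154 101
side (0.142, 0.172) [533. -23.] 47 zmax 0.172 286
```

Bottle A's cap top went from 0.160 to 0.154, so it is home. Next is bottle B at (0.609,-0.350).

>>> move_arm:
  moves: [8.7,1,4.5,0,0,0,0,8.7,1,4.5,0,0,0,0,8.7,1,4.5,0,0,0,0,8.7,1,4.5,0,0,0,0,8.7,1,4.5,0,0,0,0,8.7,1,4.5,0,0,0,0,8.7,1,4,0,0,0,0,8.7,0.8,1.9,0,0,0,0]

```text
clock: 11.1
tool_pos: [0.6098, -0.3509, 0.277]
orientation: [180.0, 0.0, -0.1]
force: [0.1, 1.1, -0.4]
opening: 0.0868
gripper_force: 0.0
```

>>> move_arm:
  moves: [8.7,0,0,3,0,0,0,8.7,0,0,3,0,0,0]

```text
clock: 11.3
tool_pos: [0.6104, -0.3488, 0.2173]
orientation: [180.0, -0.1, -0.1]
force: [-0.0, -0.3, -0.8]
opening: 0.0872
gripper_force: 0.0
```

>>> move_arm:
  moves: [8.7,0,0.1,4.5,0,0,0,8.7,0,0,4.5,0,0,0,8.7,0,0,4,0,0,0,8.7,0,0,2.2,0,0,0,8.7,0,0,1,0,0,0,4.2,0,0,0,0,0,0,4.2,0,0,0,0,0,0,4.2,0,0,0,0,0,0]

```text
clock: 12.1
tool_pos: [0.611, -0.3493, 0.0577]
orientation: [179.9, -0.2, 0.0]
force: [0.0, -0.9, -0.5]
opening: 0.0682
gripper_force: 0.0
```

>>> move_arm:
  moves: [4.2,0,0,0,0,0,0,4.2,0,0,0,0,0,0,4.2,0,0,0,0,0,0,4.2,0,0,-2,0,0,0,4.2,0,0,-4,0,0,0,4.2,0,0,-4,0,0,0,4.2,0,0,-4,0,0,0,4.2,0,0,-4,0,0,0]

```text
clock: 12.9
tool_pos: [0.6092, -0.3488, 0.2371]
orientation: [-180.0, 0.0, 0.0]
force: [0.9, -0.2, -2.0]
opening: 0.0516
gripper_force: 30.0
```

>>> move_arm:
  moves: [4.2,0,0,-4,0,0,0,4.2,0,-2.8,-3,0,0,0,4.2,-0.3,-4.5,0,0,0,0,4.2,-0.3,-4.5,0,0,0,0,4.2,-0.3,-4.5,0,0,0,0,4.2,-0.3,-4.5,0,0,0,0,4.2,-0.3,-4.5,0,0,0,0,4.2,-0.3,-4.5,0,0,0,0]

```text
clock: 13.7
tool_pos: [0.5909, -0.0492, 0.3056]
orientation: [-180.0, 0.0, 0.0]
force: [1.3, 0.1, -1.5]
opening: 0.0516
gripper_force: 30.0
```

>>> move_arm:
  moves: [4.2,-0.3,-4.5,0,0,0,0,4.2,-0.3,-4.5,0,0,0,0,4.2,-0.3,-4.5,0,0,0,0,4.2,-0.3,-4.5,0,0,0,0,4.2,-0.3,-4.5,0,0,0,0,4.2,-0.3,-4,0,0,0,0,4.2,0,-1.5,0,0,0,0,4.2,0,0,0,0,0,0]

```text
clock: 14.5
tool_pos: [0.5731, 0.231, 0.3049]
orientation: [180.0, 0.1, 0.2]
force: [-0.2, -0.5, -1.9]
opening: 0.0515
gripper_force: 30.0
```

Descend 0.196.

>>> move_arm:
  moves: [4.2,0,0,4,0,0,0,4.2,0,0,5,0,0,0,4.2,0,0,5,0,0,0,4.2,0,0,3,0,0,0,4.2,0,0,1.6,0,0,0,4.2,0,0,0.5,0,0,0,4.2,0,0,0.2,0,0,0,4.2,0,0,0.2,0,0,0]

```text
clock: 15.3
tool_pos: [0.5744, 0.229, 0.1118]
orientation: [-179.9, -0.1, -0.0]
force: [1.3, -0.9, -0.7]
opening: 0.0517
gripper_force: 30.0
```

>>> move_arm:
  moves: [4.2,0,0,0.1,0,0,0,4.2,0,0,0,0,0,0]

```text
clock: 15.5
tool_pos: [0.5739, 0.2292, 0.1105]
orientation: [-179.9, -0.1, 0.0]
force: [-0.0, 0.0, -1.5]
opening: 0.0514
gripper_force: 30.0
```

>>> move_arm:
  moves: [4.2,0,0,0.1,0,0,0,4.2,0,0,0.1,0,0,0,4.2,0,0,0,0,0,0]

```text
clock: 15.8
tool_pos: [0.574, 0.2294, 0.1093]
orientation: [-180.0, -0.1, 0.1]
force: [-2.9, -1.0, 8.8]
opening: 0.0518
gripper_force: 30.0
```

>>> move_arm:
  moves: [8,0,0,0,0,0,0,8,0,0,0,0,0,0,8,0,0,0,0,0,0,8,0,0,-3,0,0,0,8,0,0,-4,0,0,0,8,0,0,-3,0,0,0,0,0,0,0,0,0,0,0,0,0,0,0,0,0]

```text
clock: 16.6
tool_pos: [0.5736, 0.2292, 0.2081]
orientation: [-179.9, -0.1, 0.0]
force: [0.2, 0.4, -1.4]
opening: 0.0692
gripper_force: 0.0
```

>>> move_arm:
  moves: [0,0,0,0,0,0,0,0,0,0,0,0,0,0,0,0,0,0,0,0,0,0,0,0,0,0,0,0,0,0,0,0,0,0,0,0,0,0,1,0,0,0,0,0,0,1.5,0,0,0,0,0,0,1.2,0,0,0]

```text
clock: 17.4
tool_pos: [0.5732, 0.2289, 0.1691]
orientation: [180.0, 0.0, 0.0]
force: [-0.3, -0.1, -0.2]
opening: 0.0056
gripper_force: 0.0
```

>>> move_arm:
  moves: [0,0,0,0.2,0,0,0,0,0,0,0.2,0,0,0,0,0,0,0.2,0,0,0]

```text
clock: 17.7
tool_pos: [0.5742, 0.2292, 0.1655]
orientation: [-180.0, -0.1, 0.0]
force: [-1.7, -1.4, 7.6]
opening: 0.0002
gripper_force: 3.5
```

>>> move_arm:
  moves: [0,0,0,0.2,0,0,0,0,0,0,0.2,0,0,0,0,0,0,0.1,0,0,0,0,0,0,0.1,0,0,0,0,0,0,0.1,0,0,0,0,0,0,0,0,0,0]

```text
clock: 18.3
tool_pos: [0.575, 0.2295, 0.1611]
orientation: [-179.9, -0.3, 0.1]
force: [-4.5, -1.9, 15.2]
opening: 0.0006
gripper_force: 7.7
```

>>> move_arm:
  moves: [0,0,0,0.1,0,0,0,0,0,0,0.1,0,0,0,0,0,0,0,0,0,0]

```text
clock: 18.6
tool_pos: [0.5755, 0.2296, 0.1602]
orientation: [-179.9, -0.3, 0.1]
force: [-4.9, -1.5, 21.6]
opening: 0.0005
gripper_force: 10.5
```

>>> move_arm:
  moves: [0,0,0,-3,0,0,0,6,0,0,-4,0,0,0,6,0,0,-4,0,0,0,6,0,0,-4,0,0,0]

```text
clock: 19.0
tool_pos: [0.5736, 0.2289, 0.308]
orientation: [-180.0, -0.1, 0.0]
force: [0.3, 0.7, 0.8]
opening: 0.0189
gripper_force: 0.0
```

Run:
```python
from h import *
st(); bottles()
p,W=snap("top"); q=p.astype(int); m=(q[...,0]>130)&(q[...,1]<80)&(q[...,2]<80)&(W[...,2]>.15)&(W[...,0]<.7); q=W[m];print(len(q),q.mean(0))
v=np.linalg.svd((q-q.mean(0))[:,:2],full_matrices=False)[2][0];print(v,np.degrees(np.arctan2(*v[::-1])),np.median(q[:,2]))
m=(W[...,2]>.13)&(W[...,2]<.15)&(W[...,0]<.62)&(abs(W[...,1]+.04)<.08);print(cv2.minAreaRect((W[m][:,:2]*1000).astype(np.float32)))
p,W=snap("side"); q=p.astype(int); m=(q[...,0]>130)&(q[...,1]<80)&(q[...,2]<80)&(W[...,2]>.15)&(W[...,0]<.7); q=W[m];print(len(q),q.mean(0))
v=np.linalg.svd((q-q.mean(0))[:,:2],full_matrices=False)[2][0];print(v,np.degrees(np.arctan2(*v[::-1])),np.median(q[:,2]))
cv2.imwrite("pics/s1.png",cv2.resize(p[150:310,200:360,::-1],None,fx=3.7,fy=3.7,interpolation=cv2.INTER_CUBIC))
```

```text
{'clock': 19.0, 'tool_pos': [0.574, 0.229, 0.308], 'orientation': [-179.963, -0.061, 0.012], 'force': [0.336, 0.68, 0.829], 'opening': 0.019, 'joint_pos': [39.858, 13.011, -0.332, 0.011, -76.586, 50.152]}
top (0.09, 0.125) [ 759. -438.] 41 zmax 0.125 128
top (0.09, 0.125) [759. -47.] 27 zmax 0.102 90
top (0.09, 0.125) [ 704. -334.] 21 zmax 0.122 112
top (0.09, 0.125) [554. 208.] 25 zmax 0.125 32
top (0.142, 0.172) [563. -66.] 39 zmax 0.156 116
top (0.142, 0.172) [546.  -8.] 38 zmax 0.155 79
top (0.142, 0.172) [561. 213.] 21 zmax 0.165 112
top (0.142, 0.172) [503. -62.] 30 zmax 0.172 34
top (0.142, 0.172) [478. 220.] 20 zmax 0.163 112
side (0.09, 0.125) [556. 202.] 24 zmax 0.125 147
side (0.09, 0.125) [481. 219.] 27 zmax 0.125 157
side (0.09, 0.125) [551. -40.] 69 zmax 0.125 501
side (0.09, 0.125) [ 740. -169.] 16 zmax 0.125 137
side (0.09, 0.125) [ 705. -334.] 22 zmax 0.108 299
side (0.09, 0.125) [ 761. -439.] 40 zmax 0.125 231
side (0.142, 0.172) [557. 208.] 22 zmax 0.155 105
side (0.142, 0.172) [479. 220.] 22 zmax 0.153 98
side (0.142, 0.172) [529. -35.] 44 zmax 0.172 278
86 [ 0.53764549 -0.0355084   0.19580102]
[-0.96834955  0.24959797] 165.54627662905722 0.19542814110537787
((333.0511474609375, -36.799774169921875), (102.64503479003906, 539.46630859375), 89.12425231933594)
127 [ 0.53754087 -0.04128329  0.18979333]
[ 0.96674854 -0.25572889] -14.816779339014092 0.1907594968959112
```

View pics/s1.png

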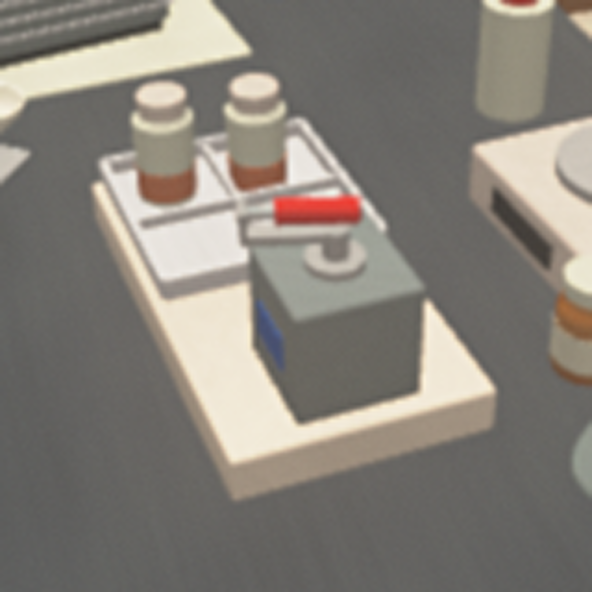

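The crop shows both bottles standing upright in the two far compartments with no orange band. The handle is still folded, at about (310,210). The crank angle reads differently from before, so I run the same code on the first frame.

Run:
```python
from h import *
def an(p,W,t=130):
    q=p.astype(int); m=(q[...,0]>t)&(q[...,1]<80)&(q[...,2]<80)&(W[...,2]>.15)&(W[...,0]<.7)&(abs(W[...,1]+.04)<.1); q=W[m]
    r=cv2.minAreaRect((q[:,:2]*1000).astype(np.float32));v=np.linalg.svd((q-q.mean(0))[:,:2],full_matrices=False)[2][0]
    print(len(q),q.mean(0).round(4),np.degrees(np.arctan2(*v[::-1]))%180,np.round(r[0]+r[1]+(r[2],),1))
for n in("top","side"):
    an(np.load(f"pics/{n}0p.npy"),np.load(f"pics/{n}0W.npy"))
    p,W=snap(n); an(p,W); an(p,W,150)
    if n=="top":
        m=(W[...,2]>.132)&(W[...,2]<.15)&(W[...,0]<.63)&(W[...,0]>.45)&(abs(W[...,1]+.04)<.08);print(cv2.minAreaRect((W[m][:,:2]*1000).astype(np.float32)))
        cv2.imwrite("pics/c2.png",cv2.resize(p[190:270,190:320,::-1],None,fx=6,fy=6,interpolation=cv2.INTER_CUBIC))
```

```text
84 [ 0.5385 -0.0333  0.1949] 155.02212669082903 [538.3 -33.1  16.7  58.6  65.8]
86 [ 0.538  -0.0356  0.1949] 165.28868751796045 [537.9 -35.6  16.9  59.3  75.2]
78 [ 0.5382 -0.0352  0.195 ] 164.62791216292433 [538.1 -34.8  15.6  59.3  74.1]
((549.837890625, -40.0858039855957), (101.15342712402344, 99.79479217529297), 4.3708882331848145)
125 [ 0.5377 -0.0391  0.19  ] 154.02934275616406 [538.6 -38.1  13.7  54.8  67.3]
128 [ 0.5375 -0.041   0.1896] 165.041735116811 [538.  -39.7  12.8  54.   75.8]
109 [ 0.5376 -0.0407  0.1907] 164.65733188801892 [538.  -39.7  12.8  53.9  75.8]
```

View pics/c2.png

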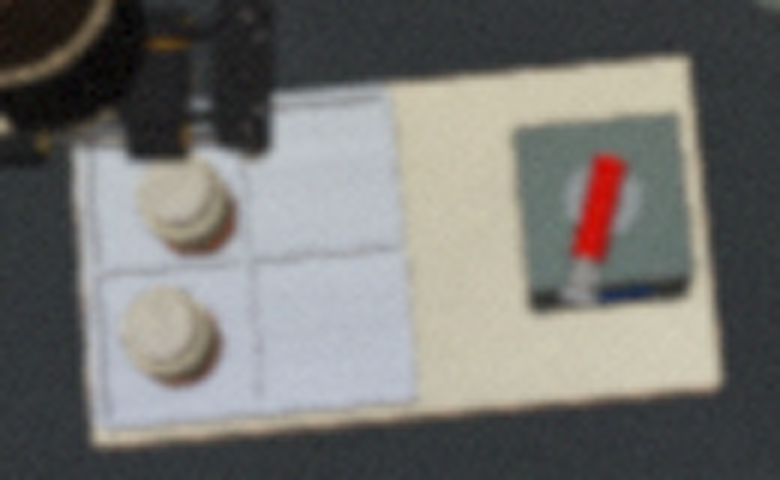

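The crank did turn back about 10°, to a new arm direction of 165°. Pressing the caps pushed the tray down slightly. I now go to the handle with yaw -15°.

>>> move_arm:
  moves: [5,-0.4,4.5,0,0,0,0,5,-0.4,4.5,0,0,0,0,5,-0.4,4.5,0,0,0,0,5,-0.5,4.5,0,0,0,0,5,-0.5,4.5,0,0,0,0,5,-0.5,4.2,0,0,0,0,5,0,0,0,0,0,0.131,5,0,0,0,0,0,0.131]

```text
clock: 20.1
tool_pos: [0.5459, -0.0396, 0.3044]
orientation: [179.9, 0.1, -15.4]
force: [0.6, 0.3, -0.2]
opening: 0.0501
gripper_force: 0.0
```

>>> move_arm:
  moves: [5,0,0,3,0,0,0,5,0,0,3,0,0,0,5,0,0,2,0,0,0,5,0,0,0,0,0,0]

```text
clock: 20.5
tool_pos: [0.5442, -0.0384, 0.2215]
orientation: [179.8, 0.4, -15.0]
force: [0.2, -0.6, 0.9]
opening: 0.0504
gripper_force: 0.0
```

>>> move_arm:
  moves: [5,0,0,2,0,0,0,5,0,0,1.6,0,0,0,5,0,0,0.5,0,0,0,5,0,0,0,0,0,0,3,0,0,0,0,0,0,2.4,0,0,0,0,0,0,2.4,0,0,0,0,0,0]

```text
clock: 21.2
tool_pos: [0.547, -0.0379, 0.1854]
orientation: [-180.0, -0.1, -15.0]
force: [-0.3, 0.5, -0.2]
opening: 0.0314
gripper_force: 0.0
```

>>> move_arm:
  moves: [1.5,0,0,0,0,0,0,1.5,0,0,0,0,0,0,1.5,0,0,0,0,0,0]

```text
clock: 21.5
tool_pos: [0.5472, -0.0371, 0.185]
orientation: [-179.9, -0.1, -15.0]
force: [0.3, 4.0, 1.8]
opening: 0.019
gripper_force: 30.0
```

>>> move_arm:
  moves: [1.5,-0.12,0,-1.21,0,0,0,1.5,-0.35,0,-1.16,0,0,0,1.5,-0.57,0,-1.07,0,0,0,1.5,-0.77,0,-0.94,0,0,0]

```text
clock: 21.9
tool_pos: [0.5295, -0.0325, 0.2283]
orientation: [-179.9, -0.0, -15.0]
force: [2.5, 4.2, -5.6]
opening: 0.0191
gripper_force: 30.0
```

>>> move_arm:
  moves: [1.5,-0.94,0,-0.77,0,0,0,1.5,-1.07,0,-0.57,0,0,0,1.5,-1.16,0,-0.35,0,0,0,1.5,-1.21,0,-0.12,0,0,0,1.5,-0.1,0,0,0,0,0,1.5,0,0,0,0,0,0]

```text
clock: 22.5
tool_pos: [0.4873, -0.0216, 0.2483]
orientation: [-179.9, -0.2, -14.9]
force: [1.9, 1.9, 7.4]
opening: 0.0173
gripper_force: 29.9
```

Run:
```python
from h import *
st()
p,W=snap("side"); cv2.imwrite("pics/s2.png",cv2.resize(p[110:270,210:370,::-1],None,fx=3.7,fy=3.7,interpolation=cv2.INTER_CUBIC))
```

```text
{'clock': 22.5, 'tool_pos': [0.487, -0.022, 0.248], 'orientation': [-179.926, -0.234, -14.941], 'force': [1.946, 1.882, 7.424], 'opening': 0.017, 'joint_pos': [20.68, 1.932, -21.181, 0.083, -66.654, 54.346]}
```

View pics/s2.png

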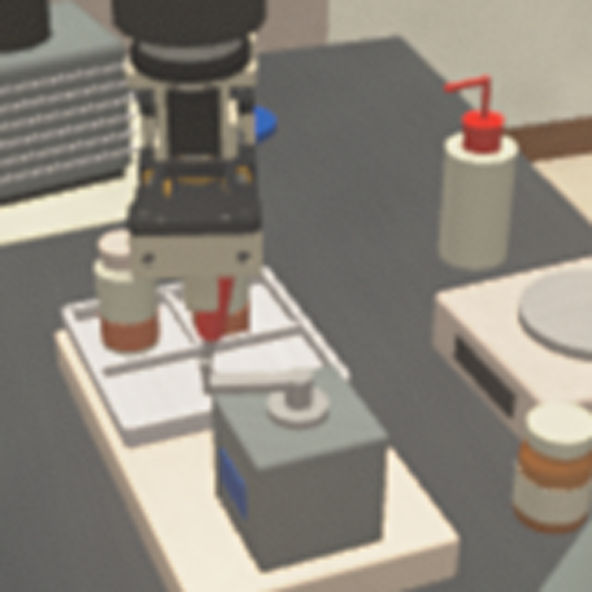

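The handle is about 14° short of upright: it leans inward below the fingers at about (220,310), because it slipped in the pads. I'll open, turn the tool 90° so the jaws close along the arm, and close on the hinge line to stand it upright.

>>> move_arm:
  moves: [6.5,0,0,0,0,0,0,6.5,0,0,0,0,0,0,6.5,0,0,0,0,0,0,6.5,0,0,0,0,0,0,6.5,0,0,0,0,0,0.145,6.5,0,0,0,0,0,0.145,6.5,0,0,0,0,0,0.145,6.5,0,0,0,0,0,0.145]

```text
clock: 23.35
tool_pos: [0.4856, -0.0218, 0.2461]
orientation: [179.9, 0.0, -48.6]
force: [0.2, -0.0, -0.2]
opening: 0.0646
gripper_force: 0.0
```

>>> move_arm:
  moves: [6.5,0,0,0,0,0,0.145,6.5,0,0,0,0,0,0.145,6.5,0,0,0,0,0,0.145,6.5,0,0,0,0,0,0.145,6.5,0,0,0,0,0,0.145,6.5,0,0,0,0,0,0.145,6.5,0,0,0,0,0,0.121,6.5,0,0,0,0,0,0]

```text
clock: 24.15
tool_pos: [0.4856, -0.0218, 0.2461]
orientation: [179.9, -0.0, -105.1]
force: [-0.2, -0.2, 0.9]
opening: 0.065
gripper_force: 0.0
```

>>> move_arm:
  moves: [1.5,0,0,0,0,0,0,1.5,0,0,0,0,0,0,1.5,0,0,0,0,0,0,1.5,0,0,0,0,0,0,1.5,0,0,0,0,0,0,1.5,0,0,0,0,0,0,1.5,0,0,0,0,0,0]

```text
clock: 24.85
tool_pos: [0.4872, -0.0218, 0.2468]
orientation: [-179.9, 0.0, -105.0]
force: [7.2, -2.6, -1.7]
opening: 0.0192
gripper_force: 30.0
```

Run:
```python
from h import *
st()
p,W=snap("side"); cv2.imwrite("pics/s3.png",cv2.resize(p[110:270,210:370,::-1],None,fx=3.7,fy=3.7,interpolation=cv2.INTER_CUBIC))
```

```text
{'clock': 24.85, 'tool_pos': [0.487, -0.022, 0.247], 'orientation': [-179.852, 0.029, -104.983], 'force': [7.156, -2.581, -1.724], 'opening': 0.019, 'joint_pos': [20.656, 2.041, -21.268, 0.068, -66.554, -35.666]}
```

View pics/s3.png

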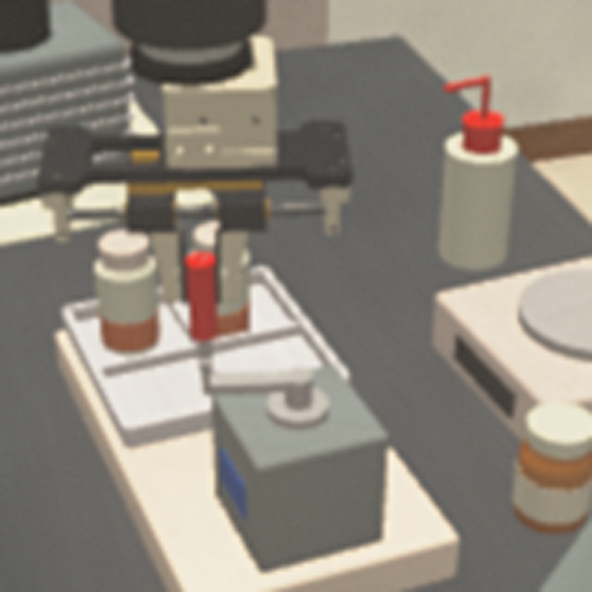

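The handle at (203,295) now stands upright in the jaws. I start winding, and I check the force after the first quarter turn.

>>> move_arm:
  moves: [1.5,-2.49,-0.5,0,0,0,0,1.5,-2.11,-1.41,0,0,0,0,1.5,-1.41,-2.11,0,0,0,0,1.5,-0.5,-2.49,0,0,0,0]

```text
clock: 25.3
tool_pos: [0.5653, 0.0256, 0.2466]
orientation: [179.9, 0.0, -104.9]
force: [-4.6, 0.5, 6.9]
opening: 0.0194
gripper_force: 30.0
```

>>> move_arm:
  moves: [1.5,0.5,-2.49,0,0,0,0,1.5,1.41,-2.11,0,0,0,0,1.5,2.11,-1.41,0,0,0,0,1.5,2.49,-0.5,0,0,0,0]

```text
clock: 25.7
tool_pos: [0.6134, -0.055, 0.2467]
orientation: [-179.9, 0.1, -104.9]
force: [-1.5, 5.5, 5.2]
opening: 0.0193
gripper_force: 30.0
```

>>> move_arm:
  moves: [1.5,2.49,0.5,0,0,0,0,1.5,2.11,1.41,0,0,0,0,1.5,1.41,2.11,0,0,0,0,1.5,0.5,2.49,0,0,0,0,1.5,-0.5,2.49,0,0,0,0,1.5,-1.41,2.11,0,0,0,0,1.5,-2.11,1.41,0,0,0,0,1.5,-2.49,0.5,0,0,0,0]

```text
clock: 26.5
tool_pos: [0.4866, -0.0213, 0.2469]
orientation: [-179.8, 0.1, -105.0]
force: [16.3, -9.3, -10.3]
opening: 0.0196
gripper_force: 30.0
```

Run:
```python
from h import *
st(); p,W=snap("side","s4"); cv2.imwrite("pics/s4.png",cv2.resize(p[90:290,170:370,::-1],None,fx=2.9,fy=2.9,interpolation=cv2.INTER_CUBIC))
```

```text
{'clock': 26.5, 'tool_pos': [0.487, -0.021, 0.247], 'orientation': [-179.775, 0.072, -105.018], 'force': [16.334, -9.325, -10.326], 'opening': 0.02, 'joint_pos': [20.75, 1.923, -21.38, 0.08, -66.474, -35.8]}
```

View pics/s4.png

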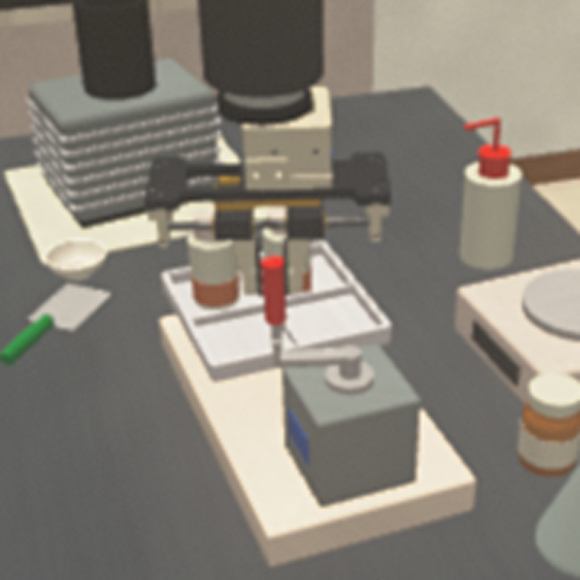

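The tray has risen about halfway with both bottles standing and the handle upright. Now the second turn.

>>> move_arm:
  moves: [1.5,-2.49,-0.6,0,0,0,0,1.5,-2.11,-1.41,0,0,0,0,1.5,-1.41,-2.11,0,0,0,0,1.5,-0.5,-2.49,0,0,0,0,1.5,0.5,-2.49,0,0,0,0,1.5,1.41,-2.11,0,0,0,0,1.5,2.11,-1.41,0,0,0,0,1.5,2.49,-0.5,0,0,0,0]

```text
clock: 27.35
tool_pos: [0.6138, -0.0554, 0.2466]
orientation: [-180.0, 0.1, -104.9]
force: [-4.2, 6.4, 6.9]
opening: 0.0189
gripper_force: 30.0
```

>>> move_arm:
  moves: [1.5,2.49,0.5,0,0,0,0,1.5,2.11,1.41,0,0,0,0,1.5,1.41,2.11,0,0,0,0,1.5,0.5,2.49,0,0,0,0,1.5,-0.5,2.49,0,0,0,0,1.5,-1.41,2.11,0,0,0,0]

```text
clock: 27.95
tool_pos: [0.4939, -0.071, 0.2468]
orientation: [-179.8, 0.1, -105.1]
force: [12.1, 2.7, -5.3]
opening: 0.0191
gripper_force: 30.0
```

>>> move_arm:
  moves: [1.5,-0.9,0.75,0,0,0,0,1.5,-0.85,0.5,0,0,0,0,1.5,-0.67,0.28,0,0,0,0,1.5,0,0,0,0,0,0]

```text
clock: 28.35
tool_pos: [0.4857, -0.0431, 0.2467]
orientation: [-179.9, 0.1, -104.9]
force: [3.7, 2.4, -1.0]
opening: 0.0197
gripper_force: 30.0
```

>>> move_arm:
  moves: [1.5,-0.2,0.07,0,0,0,0,1.5,-0.2,0.07,0,0,0,0]

```text
clock: 28.55
tool_pos: [0.4855, -0.0413, 0.2468]
orientation: [-179.9, -0.1, -105.0]
force: [10.0, -13.5, -4.8]
opening: 0.0192
gripper_force: 30.0
```

>>> move_arm:
  moves: [1.5,-0.2,0.05,0,0,0,0,1.5,-0.1,0,0,0,0,0,1.5,0,0,0,0,0,0]

```text
clock: 28.85
tool_pos: [0.4854, -0.0404, 0.2468]
orientation: [-179.9, -0.3, -105.0]
force: [8.2, -20.2, -4.5]
opening: 0.0192
gripper_force: 30.0
```

The crank is against its top stop: 20 N and no further motion. I back off the preload and open the jaws, then rise and turn to line up with the arm. Then I close the jaws and push the handle down from outside.

>>> move_arm:
  moves: [1.5,0.4,0,0,0,0,0,6,0,0,0,0,0,0,6,0,0,0,0,0,0,6,0,0,0,0,0,0,6,0,0,0,0,0,0,6,0,0,-2,0,0,0,6,0,0,-2,0,0,0,6,0,0,-1,0,0,-0.114]

```text
clock: 29.65
tool_pos: [0.4841, -0.0405, 0.298]
orientation: [-179.9, 0.0, -98.4]
force: [0.3, 0.6, -0.0]
opening: 0.0598
gripper_force: 0.0
```

>>> move_arm:
  moves: [0,0,1,0,0,0,-0.114,0,0,2,0,0,0,-0.114,0,0,1.5,0,0,0,0,0,0,0,0,0,0,0,0,0,0,0,0,0,0,0,0,0,0,0,0,0,0,0,0,0,0,0,0]

```text
clock: 30.35
tool_pos: [0.4393, -0.0396, 0.2963]
orientation: [180.0, -0.0, -85.5]
force: [-0.1, -0.0, 0.6]
opening: 0.0094
gripper_force: 0.0
```

Run:
```python
from h import *
st(); bottles(); p,W=snap("side"); cv2.imwrite("pics/s5.png",cv2.resize(p[70:270,170:370,::-1],None,fx=2.9,fy=2.9,interpolation=cv2.INTER_CUBIC))
```

```text
{'clock': 30.35, 'tool_pos': [0.439, -0.04, 0.296], 'orientation': [179.978, -0.008, -85.471], 'force': [-0.09, -0.013, 0.551], 'opening': 0.009, 'joint_pos': [20.625, -4.478, -21.048, 0.002, -73.453, -16.096]}
top (0.09, 0.125) [ 760. -436.] 41 zmax 0.125 127
top (0.09, 0.125) [758. -47.] 26 zmax 0.101 90
top (0.09, 0.125) [ 733. -167.] 17 zmax 0.122 26
top (0.09, 0.125) [ 704. -334.] 22 zmax 0.121 111
top (0.09, 0.125) [581. 184.] 101 zmax 0.125 799
top (0.09, 0.125) [508. 190.] 83 zmax 0.125 165
top (0.142, 0.172) [548. 204.] 22 zmax 0.17 28
side (0.09, 0.125) [603. 243.] 44 zmax 0.125 98
side (0.09, 0.125) [458. 233.] 39 zmax 0.125 72
side (0.09, 0.125) [511. 224.] 29 zmax 0.125 61
side (0.09, 0.125) [470. 176.] 104 zmax 0.125 122
side (0.09, 0.125) [593. 151.] 52 zmax 0.125 349
side (0.09, 0.125) [492. 143.] 52 zmax 0.125 318
side (0.09, 0.125) [583.  90.] 57 zmax 0.125 116
side (0.09, 0.125) [551. -38.] 69 zmax 0.125 494
side (0.09, 0.125) [ 739. -170.] 16 zmax 0.124 133
side (0.09, 0.125) [ 704. -333.] 21 zmax 0.108 301
side (0.09, 0.125) [ 760. -438.] 39 zmax 0.125 235
side (0.142, 0.172) [560. 204.] 25 zmax 0.171 140
side (0.142, 0.172) [528. -41.] 45 zmax 0.172 289
```

View pics/s5.png

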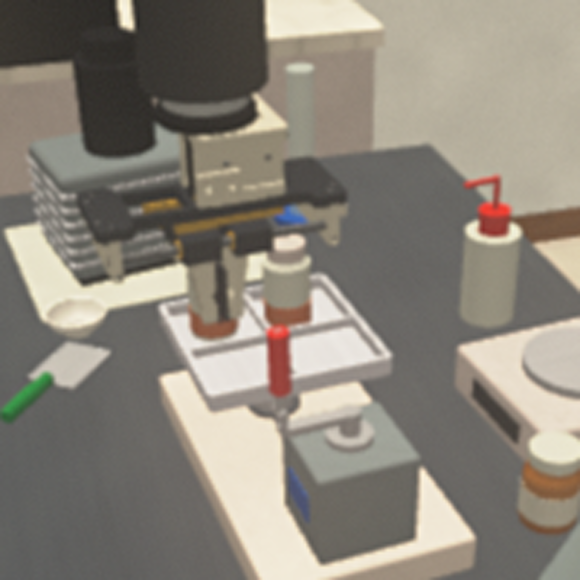

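The tray is fully raised with both bottles standing, and the handle at (280,360) is upright and free. I centre sideways, descend outside it and push it over.

>>> move_arm:
  moves: [0,0.6,0,0,0,0,0,0,0,0,1.8,0,0,0,0,0,0,2,0,0,0,0,0,-1.5,0,0,0,0,0,0,-0.8,0.15,0,0,0,0,0,-0.8,0.15,0,0,0]

```text
clock: 31.1
tool_pos: [0.4718, -0.0432, 0.2561]
orientation: [-180.0, -0.0, -85.4]
force: [-1.5, -0.5, 1.7]
opening: 0.0005
gripper_force: 0.7
```

>>> move_arm:
  moves: [0,0,-0.8,0.2,0,0,0,0,0,-0.7,0.2,0,0,0,0,0,-0.7,0.4,0,0,0,0,0,-0.7,0.4,0,0,0,0,0,-0.7,0.6,0,0,0,0,0,-0.6,0.6,0,0,0]

```text
clock: 31.7
tool_pos: [0.5129, -0.0397, 0.231]
orientation: [-180.0, 0.0, -85.4]
force: [-0.1, 0.5, 1.2]
opening: 0.0003
gripper_force: 0.6
```

>>> move_arm:
  moves: [0,0,-0.5,0.6,0,0,0,0,0,-0.5,0.6,0,0,0,0,0,-0.5,0.6,0,0,0,0,0,-0.4,0.5,0,0,0,0,0,0,0.3,0,0,0,0,0,0,0,0,0,0]

```text
clock: 32.3
tool_pos: [0.5311, -0.0383, 0.205]
orientation: [180.0, -0.0, -85.4]
force: [-0.7, -0.1, 0.4]
opening: 0.0005
gripper_force: 0.0
```

>>> move_arm:
  moves: [0,0,0,0.1,0,0,0,0,0,0,0.1,0,0,0,0,0,0,0.1,0,0,0,0,0,0,0,0,0,0]

```text
clock: 32.7
tool_pos: [0.5314, -0.0385, 0.2037]
orientation: [-179.9, -0.0, -85.4]
force: [-1.6, -0.6, 7.3]
opening: 0.0005
gripper_force: 3.5
```

>>> move_arm:
  moves: [0,0,0,0.1,0,0,0,0,0,0,0,0,0,0,0,0,0,-3,0,0,0,0,0,0,-4,0,0,0,0,0,0,-4,0,0,0,0,0,4.5,-2,0,0,0,0,0,4.5,0,0,0,0,0,0,0,0,0,0,0]

```text
clock: 33.5
tool_pos: [0.4376, -0.0461, 0.3332]
orientation: [-179.8, 0.1, -85.4]
force: [0.4, 0.5, 1.6]
opening: 0.0003
gripper_force: 0.0
```

Run:
```python
from h import *
st(); p,W=snap("side"); cv2.imwrite("pics/s6.png",cv2.resize(p[70:270,170:370,::-1],None,fx=2.9,fy=2.9,interpolation=cv2.INTER_CUBIC))
q=p.astype(int); m=(q[...,0]>130)&(q[...,1]<80)&(q[...,2]<80)&(W[...,2]>.15)&(W[...,0]<.7)&(abs(W[...,1]+.04)<.1); q=W[m]
v=np.linalg.svd(q-q.mean(0),full_matrices=False)[2][0]; print(q.mean(0),v)
```

```text
{'clock': 33.5, 'tool_pos': [0.438, -0.046, 0.333], 'orientation': [-179.796, 0.105, -85.416], 'force': [0.406, 0.526, 1.595], 'opening': 0.0, 'joint_pos': [19.789, -5.644, -17.358, -0.049, -78.061, -15.196]}
[ 0.53903452 -0.04554721  0.18980896] [-9.96366976e-01 -8.51596075e-02 -8.30832742e-04]
```

View pics/s6.png

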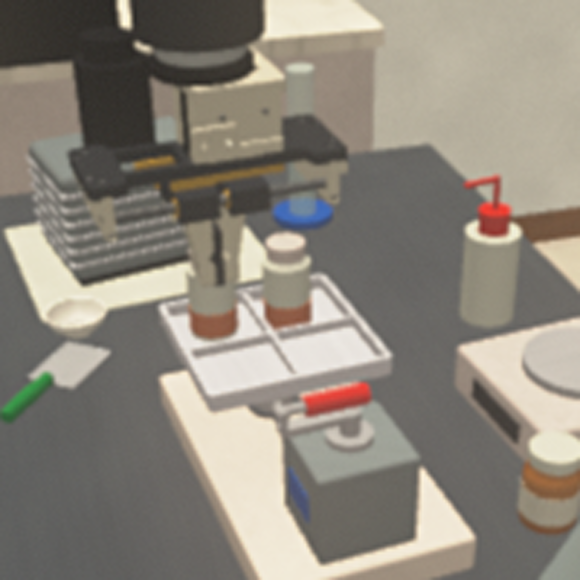

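The handle is flat at (335,400), with a tilt under 0.1°, and the arm points along the lift's -x at the top stop. I check the cap heights and hand in.

Run:
```python
from h import *
p,W=snap("top")
for c in((.482,.222),(.56,.208)):
    m=(np.hypot(W[...,0]-c[0],W[...,1]-c[1])<.03)&(W[...,2]>.205)&(W[...,2]<.24); print(m.sum(),np.median(W[m],0))
m=(W[...,2]>.115)&(W[...,2]<.128)&(np.hypot(W[...,0]-.53,W[...,1]-.16)<.06);print(np.median(W[m][:,2]))
print(ctrl.close_job())
```

```text
32 [0.49353547 0.2242684  0.22070274]
128 [0.55817092 0.20944171 0.21965471]
0.12192413166684557
the job is handed in; nothing more can be done
None
```

The job is handed in: both sample bottles stand capped in the tray at its top stop and the handle is folded flat, but while I pressed or set down the bottles the crank turned back about 10° with its handle still folded, and one bottle shifted about 2 cm within its compartment.

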